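# Fill the numbered drying bays with raw bowls

## Robot

A 6-joint arm with a two-finger parallel gripper is mounted at the origin on the work surface. World frame = base frame: x ahead of the robot, y to its left, z up, the work surface at z = 0. Lengths are in mm, angles in rad, forces in N, time in s.
With the tool pointing down it reaches from about 350 to 975 mm from the base axis. Payload 7.1 kg.
Tool frame: the origin (TCP) lies midway between the tips of the shut fingers; the grasp point (between the pads) lies 19 mm behind it (ctrl.grasp_offset is the distance from the TCP to the grasp point, in mm); z points along the fingers, y is the line along which they close (so a half turn about z gives the same grasp; the last joint's range is limited). The gripper opens to 88 mm and grips with 3 to 60 N. Pads are 20 mm wide; open, the fingers measure 115 mm over their backs; the gripper's body (75 mm by 178 mm) begins 61 mm behind the grasp point.
Start: joints at [-1.197, 0.423, 1.63, -0, 1.089, -0.019], TCP at [239.251, -577.377, 222.675] pointing down, gripper open.
Joint ranges: [-3, 3], [-0.9, 2.11], [0.09, 2.58], [-1.31, 4.45], [0.11, 2.69], [-2.54, 2.54]. Speed limits (rad/s): [2.39, 2.39, 3.01, 3.14, 3.14, 3.14].

## Interface

Orientations are given as a rotation vector (axis times angle).
In Python, from workcell import ctrl gives the robot as it stands. The module is installed in compiled form; this text tells all that it offers.
- The arm moves only by the tool servo_tool, never from a script. Its argument "rows" is a list of rows, each a list of 7 numbers: the turn, a rotation vector about the tool's x, y, z as a fraction of full scale, then the shift along the tool's x, y, z as a fraction of full scale, then the finger opening in mm, from 0 to 87.8. A call has 1 to 10 rows; each row is the pose to reach, as a shift and turn from the pose commanded when the call began, along the tool's axes at that moment; what a row does not reach only later rows make up. Full scale, the value 1, is 20 cm for a shift and 1.5 rad for a turn. A row lasts 1/8 s, in which the tool goes at most 62.5 mm and 10.7 degrees, less where a joint would pass 70% of its speed; a pose out of reach is approached as far as the arm can. A call with a number of a shift or a turn outside -1 to 1 is refused whole. A call with a gripper value outside its range is refused whole. The fingers move at their own pace and stop on an object; the grip force is fixed at half the most. Time passes only in rows, so rows that repeat a pose let the fingers close. It gives the time, the measured TCP pose, the force, the opening and the grip force at its end, in the units of the state.
- ctrl.get_obs(): the state, without advancing time (a new reading comes with each control period).
- ctrl.get_image(name): name is "side" or "top" or "wrist"; returns (picture, depth): 420x560x3 uint8, red, green, blue; 420x560 float32, mm along the optical axis (not along the pixel's ray), 0 where there is no reading.
- ctrl.camera_info(name): a dict with "intrinsics" (3x3 intrinsics, pixels), "k1" (the pictures are not rectified: a ray, as slopes to the right and down, at radius r is drawn at 1 + k1 r^2 times it, then the intrinsics apply), "R" (3x3) and "t" (3): a world point X has camera coordinates R X + t. Camera axes: x right, y down, z forward; pixel columns grow to the right and rows downward; lengths in mm; the calibration is good to about 2 mm. A picture is of the moment at which its call begins: read the wrist's pose just before it. camera_info takes no time and is no camera call; for the wrist camera it gives the pose at the moment of the call.
- ctrl.close_job(): hands the job in; it is judged then, once.
The state is a dict: "t": time; "qpos": joint angles; "qvel": joint speeds; "joint_torque": joint torques, N m; "ee_pos": TCP position; "orientation": TCP orientation; "ft_force": force on the tool from outside, world axes, zero at the start; "moment": the same for the moment, N m; "width": finger opening in mm; "grasp_force": force on a finger pad.
Only numpy, scipy, OpenCV 4.12 (cv2) and the standard library are available. Lean on these libraries where they do the work, as an engineer would, in place of code of your own. Each camera call takes 0.05 s, during which the arm holds its last target. There are 200 camera calls.

## Task

Slide the three raw clay bowls into the drying bays, one to each bay, strictly in the order of the studs on the bays' white bars: bay 1, then bay 2, then bay 3 (any bowl may go in any bay). Bring each bowl fully home, so that it has pressed the bay's felt buffer all the way in, before going on to the next. The raw clay is fragile: slide the bowls upright on the table without lifting, tipping or squeezing them hard, press gently once the buffer bottoms, and leave the jug, the cup and the glaze jar alone.

Things in the scene. Friction and masses are not known exactly. Their poses are not given: they have to be found in the camera images.
- bowl_a_mid (a point): Centre (32 mm above the underside) of a loose tan clay bowl, one of three alike, z its axis. 64 mm high; outside diameter 72 mm at the foot, 94 at 32 mm height, 112 at the rim; open, wall 6 mm, inside floor 10 mm up, inside diameter about 78 mm at 20 mm height, 100 at the rim. Stands before a bay's mouth, up to 60 mm off its line, one bowl to each bay.
- bowl_a: The same bowl, origin at the centre of its underside. 0.25 to 0.5 kg, slides on the table at about 2 to 5 N. Too wide to grasp across. Closed fingers lowered inside it, tips about 10 mm above its floor, drag it without tipping; pushed at the rim it tips easily.
- bowl_b_mid (a point): Centre (32 mm above the underside) of a loose tan clay bowl, one of three alike, z its axis. 64 mm high; outside diameter 72 mm at the foot, 94 at 32 mm height, 112 at the rim; open, wall 6 mm, inside floor 10 mm up, inside diameter about 78 mm at 20 mm height, 100 at the rim. Stands before a bay's mouth, up to 60 mm off its line, one bowl to each bay.
- bowl_b: The same bowl, origin at the centre of its underside. 0.25 to 0.5 kg, slides on the table at about 2 to 5 N. Too wide to grasp across. Closed fingers lowered inside it, tips about 10 mm above its floor, drag it without tipping; pushed at the rim it tips easily.
- bowl_c_mid (a point): Centre (32 mm above the underside) of a loose tan clay bowl, one of three alike, z its axis. 64 mm high; outside diameter 72 mm at the foot, 94 at 32 mm height, 112 at the rim; open, wall 6 mm, inside floor 10 mm up, inside diameter about 78 mm at 20 mm height, 100 at the rim. Stands before a bay's mouth, up to 60 mm off its line, one bowl to each bay.
- bowl_c: The same bowl, origin at the centre of its underside. 0.25 to 0.5 kg, slides on the table at about 2 to 5 N. Too wide to grasp across. Closed fingers lowered inside it, tips about 10 mm above its floor, drag it without tipping; pushed at the rim it tips easily.
- bay_1: Fixed drying bay 1: the one with 1 dark stud on the white bar across its far end. Origin on the table, on its centre line; x into the bay, away from its mouth and the robot (yaw within 0.08 rad), z up. Two level bamboo poles along x (32 mm thick, on the table, centre lines at y = -66 and +66 mm, from x = -91 mm on) clear a bowl by 5 mm each side; white bar 36 mm high at x = 112 to 158 mm.
- bay_2: Fixed drying bay 2: the one with 2 dark studs on the white bar across its far end. Origin on the table, on its centre line; x into the bay, away from its mouth and the robot (yaw within 0.08 rad), z up. Built as bay 1. Between the poles of every bay a stop block with a green felt buffer pad (70 mm wide, 6 to 34 mm above the table) faces the mouth; its depth differs from bay to bay.
- bay_3: Fixed drying bay 3: the one with 3 dark studs on the white bar across its far end. Origin on the table, on its centre line; x into the bay, away from its mouth and the robot (yaw within 0.08 rad), z up. Built as bay 1. In every bay the face of the fully pressed pad lies somewhere between x = 27 and 67 mm (bowl centre then at x = -20 to 20 mm): not measured, to be felt.
- buffer_1 (a joint): How far the felt pad of bay 1 is pressed in (m): 0 out, as at the start; 0.012 fully in, against a solid stop. No spring: it gives way at about 4 N and stays where left. With the bowl's own drag 6 to 10 N move bowl and pad; when the pad is fully in the resistance rises steeply.
- buffer_2 (a joint): How far the felt pad of bay 2 is pressed in (m): 0 out, as at the start; 0.012 fully in, against a solid stop. No spring: it gives way at about 4 N and stays where left. With the bowl's own drag 6 to 10 N move bowl and pad; when the pad is fully in the resistance rises steeply.
- buffer_3 (a joint): How far the felt pad of bay 3 is pressed in (m): 0 out, as at the start; 0.012 fully in, against a solid stop. No spring: it gives way at about 4 N and stays where left. With the bowl's own drag 6 to 10 N move bowl and pad; when the pad is fully in the resistance rises steeply.
- jug: Pale clay jug, 155 mm high, 104 mm wide, standing to the robot's right; bystander. Origin at the centre of its underside.
- cup: Dark grey clay cup, 72 mm wide, 75 mm high, standing to the robot's left; bystander. Origin at the centre of its underside.
- glaze_jar: Closed glaze jar, 70 mm wide, 100 mm high, standing at the far left; bystander. Origin at the centre of its underside.
Things that resemble listed ones, but are neither listed nor needed, are in the scene too. What is shaped like the bowl_b but blue or yellow is not meant.

How it is judged (in metres and radians):
On the way, in this order (a step that is already met when the one before it is completed fails the run):
1. a bowl stands in bay 1 with the buffer of that bay pressed in (value of joint buffer_1 above 0.009 m and ((x of bowl_a_mid in the frame of bay_1 between -0.026 and 0.027 m and y of bowl_a_mid in the frame of bay_1 between -0.018 and 0.018 m and height (world z) of bowl_a_mid between 0.027 and 0.037 m and angle between bowl_a_mid's own z axis and vertical below 0.1 rad) or (x of bowl_b_mid in the frame of bay_1 between -0.026 and 0.027 m and y of bowl_b_mid in the frame of bay_1 between -0.018 and 0.018 m and height (world z) of bowl_b_mid between 0.027 and 0.037 m and angle between bowl_b_mid's own z axis and vertical below 0.1 rad) or (x of bowl_c_mid in the frame of bay_1 between -0.026 and 0.027 m and y of bowl_c_mid in the frame of bay_1 between -0.018 and 0.018 m and height (world z) of bowl_c_mid between 0.027 and 0.037 m and angle between bowl_c_mid's own z axis and vertical below 0.1 rad))), for 0.2 s.
2. a bowl stands in bay 2 with the buffer of that bay pressed in (value of joint buffer_2 above 0.009 m and ((x of bowl_a_mid in the frame of bay_2 between -0.026 and 0.027 m and y of bowl_a_mid in the frame of bay_2 between -0.018 and 0.018 m and height (world z) of bowl_a_mid between 0.027 and 0.037 m and angle between bowl_a_mid's own z axis and vertical below 0.1 rad) or (x of bowl_b_mid in the frame of bay_2 between -0.026 and 0.027 m and y of bowl_b_mid in the frame of bay_2 between -0.018 and 0.018 m and height (world z) of bowl_b_mid between 0.027 and 0.037 m and angle between bowl_b_mid's own z axis and vertical below 0.1 rad) or (x of bowl_c_mid in the frame of bay_2 between -0.026 and 0.027 m and y of bowl_c_mid in the frame of bay_2 between -0.018 and 0.018 m and height (world z) of bowl_c_mid between 0.027 and 0.037 m and angle between bowl_c_mid's own z axis and vertical below 0.1 rad))), for 0.2 s.
3. a bowl stands in bay 3 with the buffer of that bay pressed in (value of joint buffer_3 above 0.009 m and ((x of bowl_a_mid in the frame of bay_3 between -0.026 and 0.027 m and y of bowl_a_mid in the frame of bay_3 between -0.018 and 0.018 m and height (world z) of bowl_a_mid between 0.027 and 0.037 m and angle between bowl_a_mid's own z axis and vertical below 0.1 rad) or (x of bowl_b_mid in the frame of bay_3 between -0.026 and 0.027 m and y of bowl_b_mid in the frame of bay_3 between -0.018 and 0.018 m and height (world z) of bowl_b_mid between 0.027 and 0.037 m and angle between bowl_b_mid's own z axis and vertical below 0.1 rad) or (x of bowl_c_mid in the frame of bay_3 between -0.026 and 0.027 m and y of bowl_c_mid in the frame of bay_3 between -0.018 and 0.018 m and height (world z) of bowl_c_mid between 0.027 and 0.037 m and angle between bowl_c_mid's own z axis and vertical below 0.1 rad))), for 0.2 s.
At the end, for the whole second after the job is handed in: Each bay holds a bowl that stands upright on the table (tilt under 0.1 rad, centre 27 to 37 mm up), its centre between x = -26 and 27 mm and within 18 mm of the centre line in the bay's frame; each buffer is pressed in by more than 9 of its 12 mm; the bowls are at rest (under 10 mm/s) (all of step 1 and all of step 2 and all of step 3 and linear speed of each of bowl_a, bowl_b, bowl_c below 0.01 m/s); the robot touches nothing.
It fails at once if the jug, cup or glaze jar is moved by more than 20 mm (distance of any of jug, cup, glaze_jar from where it was at the start of the episode above 0.02 m).
It fails at once if a bowl is lifted: its centre rises more than 15 mm (height (world z) of any of bowl_a_mid, bowl_b_mid, bowl_c_mid above 0.047 m).
It fails at once if a bowl is tipped by more than 0.35 rad (angle between any of bowl_a_mid, bowl_b_mid, bowl_c_mid's own z axis and vertical above 0.35 rad).
It fails at once if the fingers press on a bowl with more than 45 N (contact force between the fingers and bowl_a above 45 N or contact force between the fingers and bowl_b above 45 N or contact force between the fingers and bowl_c above 45 N).
It also fails if it takes over 72 s, if anything falls off the work surface, if the arm or the gripper's body presses on something with over 40 N, if the wrist force passes 120 N, or if a joint passes its speed limit or range.

## Working session

There is one attempt and no reset: what is moved stays moved. The work goes in short steps, Python scripts to look and compute and a tool call to move; the robot and the scene stay as the last step left them, time stands still between calls to the robot, and variables do not carry over. Pictures are saved under pics/ and viewed, at most 10 in all, crops included, and the job is handed in when it is done.

Besides the shell and the picture viewer there is one more tool, called after "Emit:" in YAML: its name, and indented under it one key for each argument. servo_tool: Moves the arm, as the interface text tells. Its arguments: {"type":"object","properties":{"rows":{"type":"array","items":{"type":"array","items":{"type":"number"}}}},"required":["rows"]}

```bash
mkdir -p pics
cat > h.py <<'E'
import numpy as np, cv2
from workcell import ctrl
def look(n):
    i=ctrl.camera_info(n); p,d=ctrl.get_image(n); return i,p,d
def world(i,d):
    K=np.array(i["intrinsics"],float); h,w=d.shape
    u,v=np.meshgrid(np.arange(w),np.arange(h))
    x=(u-K[0,2])/K[0,0]; y=(v-K[1,2])/K[1,1]; x0,y0=x,y
    for _ in range(8):
        s=1+i["k1"]*(x*x+y*y); x,y=x0/s,y0/s
    P=np.stack([x*d,y*d,d],-1)
    W=(P-np.array(i["t"]).ravel())@np.array(i["R"]); W[d==0]=np.nan
    return W
E
python3 - <<'E'
from h import *
o=ctrl.get_obs(); print({k:np.round(v,3) for k,v in o.items()})
for n in("top","side"):
    i,p,d=look(n); cv2.imwrite(f"pics/{n}0.png",p[...,::-1]); np.savez(f"{n}0.npz",p=p,d=d,W=world(i,d))
    print(i)
E
```

```text
{'t': np.float64(0.0), 'qpos': array([-1.197,  0.424,  1.631, -0.   ,  1.089, -0.019]), 'qvel': array([-0.   ,  0.   ,  0.   , -0.   , -0.   , -0.001]), 'joint_torque': array([-0.0000e+00, -5.4463e+01, -2.7367e+01,  6.4000e-02,  2.3000e-02,
       -0.0000e+00]), 'ee_pos': array([ 239.061, -576.899,  221.927]), 'orientation': array([-3.08 , -0.613,  0.   ]), 'ft_force': array([ 0.108, -0.471,  0.134]), 'moment': array([-0.009,  0.024, -0.02 ]), 'grasp_force': np.float64(0.0), 'width': np.float64(87.718)}
{'intrinsics': array([[404.0508204 ,   0.        , 283.57035874],
       [  0.        , 404.0508204 , 210.87712423],
       [  0.        ,   0.        ,   1.        ]]), 'k1': 0.017730590386244166, 'R': array([[-0.01798208, -0.99980199,  0.00852159],
       [-0.99169272,  0.01674922, -0.12753436],
       [ 0.12736638, -0.01074414, -0.99179754]]), 't': array([ -22.31053982,  490.38810145, 1078.40328755])}
{'intrinsics': array([[464.69160889,   0.        , 286.14267265],
       [  0.        , 464.69160889, 209.47592306],
       [  0.        ,   0.        ,   1.        ]]), 'k1': -0.07374064623841092, 'R': array([[-0.97510316, -0.22136796,  0.01304043],
       [-0.16800432,  0.69910008, -0.69500621],
       [ 0.14473554, -0.6798936 , -0.71888547]]), 't': array([488.43260147, 132.08371549, 960.06348497])}
```

View pics/top0.png

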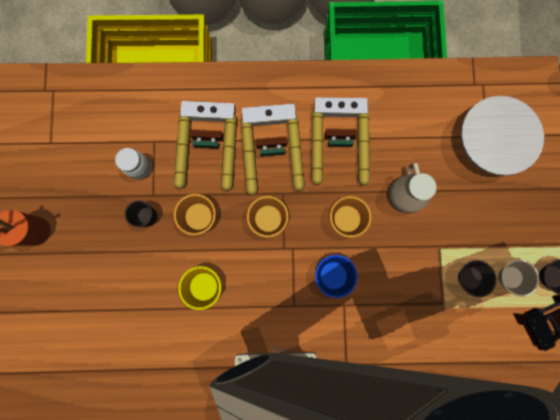

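View pics/side0.png

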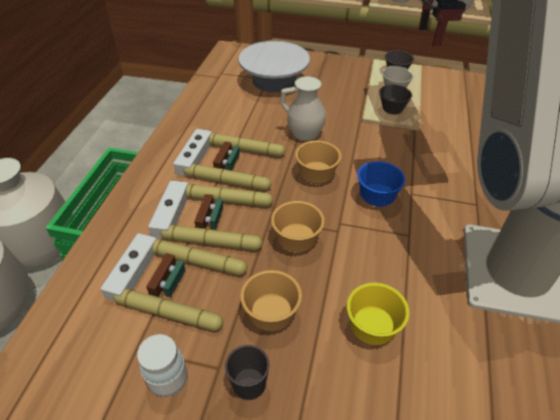

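The top picture shows bay 2 on the left (bar at 208,110), bay 1 in the middle (269,114) and bay 3 on the right (341,105). The tan bowls are at (195,215), (267,217) and (350,217). The jug is at (413,190), the cup at (141,214), the jar at (131,162).

Run:
```python
from h import *
z=np.load("top0.npz"); W=z["W"]; p=z["p"].astype(int)
hsv=cv2.cvtColor(z["p"],cv2.COLOR_RGB2HSV)
def box(u0,u1,v0,v1):
    m=np.zeros(W.shape[:2],bool); m[v0:v1,u0:u1]=1; return m
from scipy.optimize import least_squares
for n,(u,v) in dict(b2=(195,215),b1=(267,217),b3=(350,217)).items():
    m=box(u-30,u+30,v-30,v+30)&(W[...,2]>57)&(W[...,2]<72)
    P=W[m]; 
    def f(q): return np.hypot(P[:,0]-q[0],P[:,1]-q[1])-q[2]
    r=least_squares(f,[P[:,0].mean(),P[:,1].mean(),53],loss='soft_l1'); print("bowl",n,m.sum(),r.x.round(1),np.median(P[:,2]).round(1))
for n,(u,v) in {2:(208,110),1:(269,114),3:(341,106)}.items():
    m=box(u-34,u+34,v-16,v+16)&(W[...,2]>29)&(W[...,2]<44)&(hsv[...,1]<60)
    P=W[m][:,:2].astype(np.float32); rc=cv2.minAreaRect(P); print("bar",n,m.sum(),rc,P.mean(0),np.median(W[m][:,2]))
    # poles
    for s in(-1,1):
        mm=box(u+s*26-14,u+s*26+14,v+16,v+85)&(W[...,2]>24)&(W[...,2]<45)&(hsv[...,1]>60)
        Q=W[mm]; vx,vy,x0,y0=cv2.fitLine(Q[:,:2].astype(np.float32),cv2.DIST_HUBER,0,.01,.01).ravel()
        print("  pole",mm.sum(),"yaw",np.arctan(vy/vx).round(4),x0.round(1),y0.round(1),"xmin",Q[:,0].min().round(1),Q[:,0].max().round(1),np.percentile(Q[:,2],90).round(1))
for n,(u,v) in dict(jug=(413,190),cup=(141,214),jar=(131,162)).items():
    m=box(u-25,u+25,v-25,v+25)&(W[...,2]>40);print(n,W[m].min(0).round(),W[m].max(0).round())
```

```text
bowl b2 344 [482.4 206.5  51.6] 62.8
bowl b1 341 [473.3  13.4  51.5] 63.2
bowl b3 351 [ 469.  -206.6   51.4] 63.4
bar 2 785 ((781.12255859375, 180.2090301513672), (148.8409423828125, 45.07783889770508), 86.40983581542969) [780.73883 179.27881] 35.572234767398314
  pole 620 yaw -0.0966 650.8 251.6 xmin 564.7 737.3 33.9
  pole 835 yaw -0.0916 645.6 117.1 xmin 551.0 735.6 33.5
bar 1 798 ((769.0230712890625, 7.024650573730469), (45.51367950439453, 148.7135467529297), 4.5914130210876465) [767.94714     6.9163284] 36.01929125995281
  pole 843 yaw 0.1278 631.3 67.7 xmin 544.1 724.2 33.1
  pole 627 yaw 0.1053 636.0 -66.5 xmin 551.3 720.8 34.6
bar 3 754 ((789.0372924804688, -199.028564453125), (148.16481018066406, 45.31611633300781), 88.42720794677734) [ 787.6075  -198.31677] 36.29679724930921
  pole 660 yaw -0.0801 655.1 -127.2 xmin 554.1 743.1 33.9
  pole 622 yaw -0.0118 654.1 -257.5 xmin 565.2 741.5 34.7
jug [ 479. -416.   40.] [ 599. -319.  161.]
cup [451. 317.  40.] [520. 387.  79.]
jar [590. 339.  41.] [657. 404. 105.]
```

Emit:
servo_tool:
  rows:
    - [0,0,0.1,0.3,-0.2,0,0]
    - [0,0,0.2,0.6,-0.4,0,0]
    - [0,0,0.262,0.918,-0.648,0,0]
    - [0,0,0.262,0.918,-0.648,0,0]
    - [0,0,0.262,0.918,-0.648,0,0]
    - [0,0,0.262,0.918,-0.648,0,0]

```text
t: 0.85
ee_pos: [359.2, -387.9, 222.7]
orientation: [3.141, 0.0, -0.0]
ft_force: [0.2, -0.7, -0.6]
width: 31.1
grasp_force: 0.0
```

Run:
```python
from h import *
o=ctrl.get_obs(); print({k:np.round(v,3) for k,v in o.items() if k in("t","ee_pos","orientation","qpos","width","ft_force")})
z=np.load("top0.npz"); W=z["W"]
for n,(bx,by,a) in {2:(781.1,180.2,-.0627),1:(769,7.0,.080),3:(789,-199,-.0274)}.items():
    ex=np.array([np.cos(a),np.sin(a)]); ey=np.array([-ex[1],ex[0]])
    D=W[...,:2]-np.array([bx,by])+135*ex
    X=D@ex; Y=D@ey
    for s in(-1,1):
        m=(X>-88)&(X<100)&(abs(Y-s*66)<20)&(W[...,2]>28)&(W[...,2]<40)
        k=np.polyfit(X[m],Y[m],1); print(n,s,m.sum(),k.round(4))
    m=(abs(Y)<30)&(X>10)&(X<90)&(W[...,2]>28)&(W[...,2]<45)
    g=m&(z["p"][...,1]>z["p"][...,0]); print("  green X",np.percentile(X[g],[2,10,50,98]) if g.sum() else None, g.sum(), "origin",np.array([bx,by])-135*ex)
```

```text
{'t': np.float64(0.85), 'qpos': array([-0.846,  0.282,  1.842, -0.   ,  1.017,  0.725]), 'ee_pos': array([ 359.18 , -387.855,  222.668]), 'orientation': array([ 3.141,  0.   , -0.   ]), 'ft_force': array([ 0.175, -0.669, -0.636]), 'width': np.float64(31.124)}
2 -1 434 [ -0.     -66.2314]
2 1 417 [-7.20000e-03  6.54467e+01]
  green X [32.92304742 33.48229881 38.35808789 45.65009594] 105 origin [646.36527515 188.65895502]
1 -1 444 [-9.80000e-03 -6.43921e+01]
1 1 459 [-6.50000e-03  6.67253e+01]
  green X [20.62775111 21.2263434  25.89598317 32.41188276] 96 origin [634.43176965  -3.78848369]
3 -1 456 [-3.50000e-03 -6.35737e+01]
3 1 443 [-6.90000e-03  6.75922e+01]
  green X [22.71904924 23.64061535 28.17998825 33.87269732] 95 origin [ 654.05067313 -195.30146283]
```

Emit:
servo_tool:
  rows:
    - [0,0,0,0.09,-0.31,0,0]
    - [0,0,0,0.18,-0.62,0.1,0]
    - [0,0,0,0.28,-1,0.2,0]
    - [0,0,0,0.28,-1,0.25,0]
    - [0,0,0,0.28,-1,0.25,0]

```text
t: 1.48
ee_pos: [414.7, -186.9, 171.7]
orientation: [-3.141, -0.002, 0.003]
ft_force: [-0.2, -0.8, 0.3]
width: 0.4
grasp_force: 0.0
```

Emit:
servo_tool:
  rows:
    - [0,0,0,0.09,-0.31,0,0]
    - [0,0,0,0.18,-0.62,0.1,0]
    - [0,0,0,0.29,-1,0.2,0]
    - [0,0,0,0.29,-1,0.2,0]
    - [0,0,0,0.29,-1,0.2,0]
    - [0,0,0,0.29,-1,0.2,0]

```text
t: 2.22
ee_pos: [473.8, 11.0, 133.1]
orientation: [3.141, -0.003, 0.001]
ft_force: [-0.7, -1.0, 0.1]
width: 0.6
grasp_force: 0.0
```

Emit:
servo_tool:
  rows:
    - [0,0,0,0,0.0,0.2,0]
    - [0,0,0,0,0.0,0.35,0]
    - [0,0,0,0,0,0.46,0]
    - [0,0,0,0,0,0.52,0]
    - [0,0,0,0,0,0.56,0]
    - [0,0,0,0,0,0.56,0]

```text
t: 2.98
ee_pos: [473.5, 12.2, 20.8]
orientation: [3.142, -0.001, 0.0]
ft_force: [-0.6, 0.4, -0.2]
width: 0.4
grasp_force: 0.0
```

Emit:
servo_tool:
  rows:
    - [0,0,0,0,0.04,0,0]
    - [0,0,0,0,0.08,0,0]
    - [0,0,0,0,0.11,0,0]
    - [0,0,0,0,0.14,0,0]
    - [0,0,0,0,0.17,0,0]
    - [0,0,0,0,0.2,0,0]
    - [0,0,0,0,0.23,0,0]
    - [0,0,0,0,0.245,0,0]
    - [0,0,0,0,0.245,0,0]

```text
t: 4.1
ee_pos: [473.3, -36.7, 20.6]
orientation: [3.141, -0.001, -0.0]
ft_force: [-0.1, 0.2, -0.7]
width: 0.8
grasp_force: 0.1
```

```bash
cat >> h.py <<'E'
from scipy.optimize import least_squares
def fitbowl(x,y,tag=None,R=75):
    i,p,d=look("top"); W=world(i,d)
    if tag: cv2.imwrite(f"pics/{tag}.png",p[...,::-1])
    m=(np.hypot(W[...,0]-x,W[...,1]-y)<R)&(W[...,2]>57)&(W[...,2]<70)
    P=W[m]; f=lambda q:np.hypot(P[:,0]-q[0],P[:,1]-q[1])-51.5
    r=least_squares(f,[x,y],loss='soft_l1'); print("bowl",m.sum(),r.x.round(1))
    o=ctrl.get_obs(); print(o["t"],o["ee_pos"].round(1),o["ft_force"].round(1)); return r.x
E
python3 -c "
from h import *
fitbowl(473,-10,'b1lat')"
```

```text
bowl 0 [473. -10.]
4.15 [473.3 -36.6  20.6] [-0.7  0.4 -0.6]
```

```bash
cat >> h.py <<'E'
def sidebowl(x,y,tag=None,R=75):
    i,p,d=look("side"); W=world(i,d)
    if tag: cv2.imwrite(f"pics/{tag}.png",p[...,::-1])
    h=cv2.cvtColor(p,cv2.COLOR_RGB2HSV)
    m=(np.hypot(W[...,0]-x,W[...,1]-y)<R)&(W[...,2]>57)&(W[...,2]<70)&(h[...,1]>90)
    P=W[m]; f=lambda q:np.hypot(P[:,0]-q[0],P[:,1]-q[1])-51.5
    if m.sum()>20: print("bowl side",m.sum(),least_squares(f,[x,y],loss='soft_l1').x.round(1))
    o=ctrl.get_obs(); print(o["t"],o["ee_pos"].round(1),o["ft_force"].round(1))
E
python3 -c "
from h import *
z=np.load('side0.npz')
W=z['W'];h=cv2.cvtColor(z['p'],cv2.COLOR_RGB2HSV)
for x,y in ((482,206),(473,13),(469,-206)):
    m=(np.hypot(W[...,0]-x,W[...,1]-y)<75)&(W[...,2]>57)&(W[...,2]<70)&(h[...,1]>90)
    P=W[m]; f=lambda q:np.hypot(P[:,0]-q[0],P[:,1]-q[1])-51.5
    print(m.sum(),least_squares(f,[x,y],loss='soft_l1').x.round(1))
sidebowl(473,-10,'b1lat_s')"
```

```text
646 [481.8 211.4]
484 [473.   17.8]
344 [ 468.6 -203.2]
bowl side 302 [473.9  -4.4]
4.2 [473.3 -36.5  20.6] [0.5 0.6 1.2]
```

View pics/b1lat_s.png

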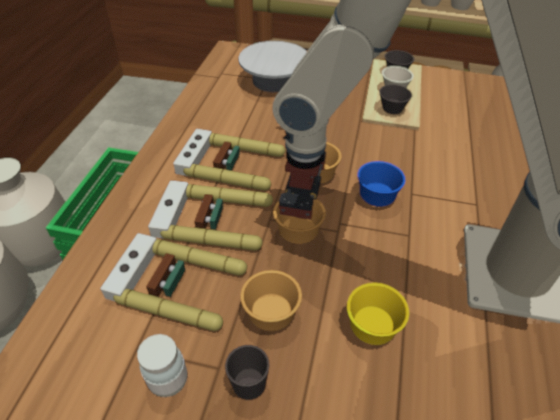

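Emit:
servo_tool:
  rows:
    - [0,0,0,0,0.015,0,0]
    - [0,0,0,0,0.015,0,0]
    - [0,0,0,0,-0.115,0,0]
    - [0,0,0,0.1,-0.117,0,0]
    - [0,0,0,0.14,-0.119,0,0]
    - [0,0,0,0.18,-0.122,0,0]
    - [0,0,0,0.22,-0.125,0,0]
    - [0,0,0,0.26,-0.128,0,0]
    - [0,0,0,0.3,-0.131,0,0]
    - [0,0,0,0.34,-0.134,0,0]

```text
t: 5.45
ee_pos: [541.9, -9.6, 20.6]
orientation: [-3.142, 0.001, 0.0]
ft_force: [-0.8, -0.1, -1.1]
width: 0.6
grasp_force: 0.5
```

```bash
python3 -c "
from h import *
sidebowl(512,-13,'b1in')"
```

```text
bowl side 261 [514.   -8.3]
5.5 [543.3  -9.6  20.8] [ 0.1 -1.  -0.1]
```

View pics/b1in.png

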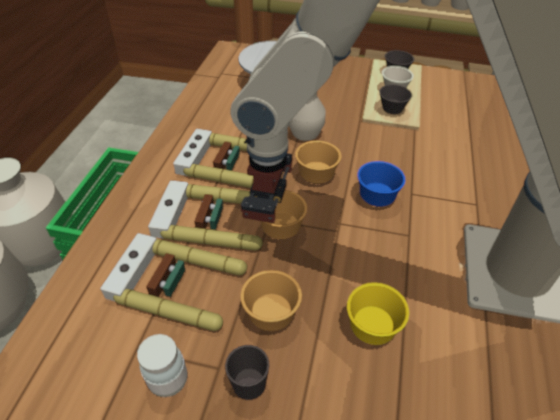

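Emit:
servo_tool:
  rows:
    - [0,0,0,0.04,-0.003,0,0]
    - [0,0,0,0.09,-0.006,0,0]
    - [0,0,0,0.14,-0.01,0,0]
    - [0,0,0,0.19,-0.014,0,0]
    - [0,0,0,0.24,-0.017,0,0]
    - [0,0,0,0.29,-0.021,0,0]
    - [0,0,0,0.34,-0.025,0,0]
    - [0,0,0,0.37,-0.027,0,0]
    - [0,0,0,0.4,-0.029,0,0]

```text
t: 6.62
ee_pos: [621.5, -3.8, 20.6]
orientation: [-3.142, 0.0, 0.001]
ft_force: [-3.5, 0.6, 2.5]
width: 0.6
grasp_force: 1.7
```

Emit:
servo_tool:
  rows:
    - [0,0,0,0.015,-0.001,0,0]
    - [0,0,0,0.03,-0.002,0,0]
    - [0,0,0,0.045,-0.003,0,0]
    - [0,0,0,0.06,-0.004,0,0]

```text
t: 7.12
ee_pos: [633.5, -3.0, 20.7]
orientation: [-3.142, 0.0, 0.0]
ft_force: [-3.2, 0.5, 1.7]
width: 0.4
grasp_force: 1.4
```

Emit:
servo_tool:
  rows:
    - [0,0,0,0.01,-0.001,0,0]
    - [0,0,0,0.02,-0.0015,0,0]
    - [0,0,0,0.03,-0.002,0,0]

```text
t: 7.5
ee_pos: [637.3, -2.8, 20.5]
orientation: [3.141, -0.0, -0.007]
ft_force: [-8.9, -0.3, 7.7]
width: 1.0
grasp_force: 4.9
```

Emit:
servo_tool:
  rows:
    - [0,0,0,0.01,-0.001,0,0]
    - [0,0,0,0.02,-0.0015,0,0]

```text
t: 7.75
ee_pos: [641.3, -2.5, 20.5]
orientation: [3.141, -0.0, -0.007]
ft_force: [-8.7, -1.0, 7.8]
width: 0.5
grasp_force: 4.8
```

Emit:
servo_tool:
  rows:
    - [0,0,0,0.01,-0.001,0,0]
    - [0,0,0,0.015,-0.001,0,0]

```text
t: 8.0
ee_pos: [644.3, -2.3, 20.5]
orientation: [3.141, -0.0, -0.007]
ft_force: [-8.5, -0.3, 7.5]
width: 0.2
grasp_force: 4.8
```

Emit:
servo_tool:
  rows:
    - [0,0,0,0.01,-0.001,0,0]
    - [0,0,0,0.01,-0.001,0,0]

```text
t: 8.25
ee_pos: [646.5, -2.1, 20.5]
orientation: [3.141, -0.0, -0.006]
ft_force: [-8.4, -1.5, 7.6]
width: 0.5
grasp_force: 4.4
```

Emit:
servo_tool:
  rows:
    - [0,0,0,0.01,-0.001,0,0]
    - [0,0,0,0.01,-0.001,0,0]

```text
t: 8.5
ee_pos: [647.5, -2.0, 20.5]
orientation: [3.141, -0.0, -0.01]
ft_force: [-10.8, -0.9, 9.4]
width: 0.5
grasp_force: 6.2
```

Emit:
servo_tool:
  rows:
    - [0,0,0,0.01,-0.001,0,0]
    - [0,0,0,0.01,-0.001,0,0]

```text
t: 8.75
ee_pos: [647.7, -2.0, 20.4]
orientation: [3.141, -0.0, -0.015]
ft_force: [-17.3, -2.4, 15.1]
width: 0.5
grasp_force: 9.1
```

Emit:
servo_tool:
  rows:
    - [0,0,0,-0.05,0.003,0,0]
    - [0,0,0,-0.12,0.008,0,0]
    - [0,0,0,-0.155,0.01,0,0]
    - [0,0,0,-0.155,0.01,-0.15,0]
    - [0,0,0,-0.155,0.01,-0.35,0]
    - [0,0,0,-0.155,0.01,-0.5,0]
    - [0,0,0,-0.4,-0.3,-0.5,0]
    - [0,0,0,-0.65,-0.6,-0.5,0]
    - [0,0,0,-0.84,-0.9,-0.5,0]
    - [0,0,0,-0.84,-1,-0.5,0]

```text
t: 10.0
ee_pos: [482.8, 199.7, 120.9]
orientation: [-3.141, 0.001, -0.001]
ft_force: [0.1, 0.1, 0.6]
width: 0.6
grasp_force: 0.0
```

```bash
python3 -c "
from h import *
sidebowl(619,-4,'b1done'); fitbowl(619,-4)"
```

```text
bowl side 298 [620.3  -1.7]
10.05 [480.7 204.6 120.9] [-2.2  4.2  0.3]
bowl 329 [619.8  -6. ]
10.1 [482.3 202.3 120.9] [-0.1 -0.4 -0.7]
```

View pics/b1done.png

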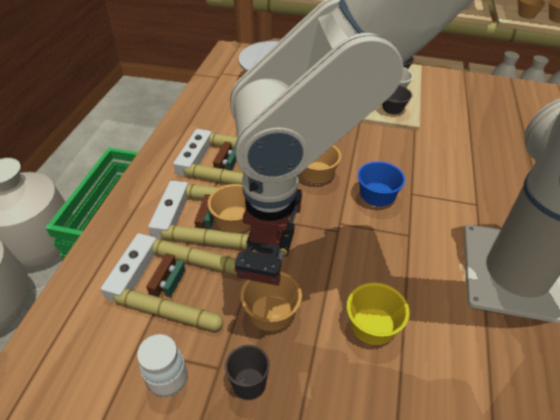

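Bowl 1 stands home in bay 1 (236,205 in the side picture) at about x = -15 mm. Next is bowl 2.

Emit:
servo_tool:
  rows:
    - [0,0,0,0,0,0.15,0]
    - [0,0,0,0,0.0,0.3,0]
    - [0,0,0,0,0,0.4,0]
    - [0,0,0,0,0,0.46,0]
    - [0,0,0,0,0,0.5,0]
    - [0,0,0,0,0,0.5,0]

```text
t: 10.85
ee_pos: [484.5, 198.3, 20.6]
orientation: [3.142, -0.001, -0.0]
ft_force: [-0.3, -0.3, -0.8]
width: 0.4
grasp_force: 0.0
```

Emit:
servo_tool:
  rows:
    - [0,0,0,0,0.04,0,0]
    - [0,0,0,0,0.08,0,0]
    - [0,0,0,0,0.11,0,0]
    - [0,0,0,0,0.13,0,0]
    - [0,0,0,0,0.148,0,0]
    - [0,0,0,0,0.148,0,0]

```text
t: 11.6
ee_pos: [484.6, 168.7, 20.8]
orientation: [-3.142, 0.001, -0.001]
ft_force: [-0.6, 1.0, 0.9]
width: 0.3
grasp_force: 0.4
```

```bash
python3 -c "
from h import *
sidebowl(482,200)"
```

```text
bowl side 407 [484.9 200.8]
11.65 [484.5 168.8  20.7] [-0.7  0.9  0.3]
```

Emit:
servo_tool:
  rows:
    - [0,0,0,0,-0.1,0,0]
    - [0,0,0,0.03,-0.16,0,0]
    - [0,0,0,0.1,-0.16,0,0]
    - [0,0,0,0.14,-0.155,0,0]
    - [0,0,0,0.18,-0.15,0,0]
    - [0,0,0,0.22,-0.145,0,0]
    - [0,0,0,0.26,-0.14,0,0]
    - [0,0,0,0.3,-0.135,0,0]
    - [0,0,0,0.34,-0.131,0,0]

```text
t: 12.78
ee_pos: [552.9, 194.9, 20.6]
orientation: [3.142, -0.001, -0.0]
ft_force: [-1.0, -0.1, -0.4]
width: 0.5
grasp_force: 0.7
```

```bash
python3 -c "
from h import *
sidebowl(522,196)"
```

```text
bowl side 333 [525.4 198.6]
12.825 [554.2 195.1  20.8] [ 0.5 -0.2 -1. ]
```

Emit:
servo_tool:
  rows:
    - [0,0,0,0.04,0.001,0,0]
    - [0,0,0,0.09,0.004,0,0]
    - [0,0,0,0.14,0.008,0,0]
    - [0,0,0,0.19,0.011,0,0]
    - [0,0,0,0.24,0.015,0,0]
    - [0,0,0,0.29,0.019,0,0]
    - [0,0,0,0.34,0.023,0,0]
    - [0,0,0,0.39,0.026,0,0]
    - [0,0,0,0.43,0.028,0,0]
    - [0,0,0,0.46,0.03,0,0]

```text
t: 14.08
ee_pos: [644.9, 189.0, 20.7]
orientation: [-3.142, 0.0, 0.0]
ft_force: [-3.6, -0.0, 2.4]
width: 0.2
grasp_force: 1.8
```

Emit:
servo_tool:
  rows:
    - [0,0,0,0.015,0.001,0,0]
    - [0,0,0,0.03,0.002,0,0]
    - [0,0,0,0.045,0.003,0,0]

```text
t: 14.45
ee_pos: [653.3, 188.5, 20.7]
orientation: [3.142, -0.0, -0.0]
ft_force: [-3.4, -0.0, 2.6]
width: 0.4
grasp_force: 1.7
```

Emit:
servo_tool:
  rows:
    - [0,0,0,0.01,0.001,0,0]
    - [0,0,0,0.02,0.0015,0,0]

```text
t: 14.7
ee_pos: [657.4, 188.2, 20.7]
orientation: [3.142, -0.0, -0.0]
ft_force: [-3.7, -0.2, 2.3]
width: 0.7
grasp_force: 1.7
```

Emit:
servo_tool:
  rows:
    - [0,0,0,0.01,0.001,0,0]
    - [0,0,0,0.02,0.0015,0,0]

```text
t: 14.95
ee_pos: [659.6, 188.0, 20.5]
orientation: [3.141, -0.001, -0.006]
ft_force: [-9.1, 1.1, 7.5]
width: 0.6
grasp_force: 5.1
```

Touching the pad at about 658.5; the stop is expected near 670.5.

Emit:
servo_tool:
  rows:
    - [0,0,0,0.01,0.001,0,0]
    - [0,0,0,0.02,0.0015,0,0]
    - [0,0,0,0.03,0.002,0,0]

```text
t: 15.32
ee_pos: [665.4, 187.6, 20.5]
orientation: [3.141, -0.0, -0.007]
ft_force: [-9.3, 1.5, 7.9]
width: 0.8
grasp_force: 5.1
```

Emit:
servo_tool:
  rows:
    - [0,0,0,0.01,0.001,0,0]
    - [0,0,0,0.015,0.001,0,0]

```text
t: 15.58
ee_pos: [668.5, 187.4, 20.5]
orientation: [3.141, -0.0, -0.006]
ft_force: [-10.8, 1.5, 8.4]
width: 0.6
grasp_force: 5.0
```

Emit:
servo_tool:
  rows:
    - [0,0,0,0.01,0.001,0,0]
    - [0,0,0,0.01,0.001,0,0]

```text
t: 15.82
ee_pos: [670.6, 187.2, 20.6]
orientation: [3.141, -0.0, -0.006]
ft_force: [-8.9, 2.0, 7.0]
width: 0.4
grasp_force: 4.8
```

Emit:
servo_tool:
  rows:
    - [0,0,0,0.01,0.001,0,0]
    - [0,0,0,0.01,0.001,0,0]

```text
t: 16.08
ee_pos: [670.9, 187.1, 20.5]
orientation: [3.141, -0.0, -0.011]
ft_force: [-15.2, 2.2, 12.2]
width: 0.4
grasp_force: 7.8
```

Emit:
servo_tool:
  rows:
    - [0,0,0,-0.05,-0.003,0,0]
    - [0,0,0,-0.12,-0.008,0,0]
    - [0,0,0,-0.165,-0.01,0,0]
    - [0,0,0,-0.165,-0.01,-0.15,0]
    - [0,0,0,-0.165,-0.01,-0.35,0]
    - [0,0,0,-0.165,-0.01,-0.5,0]
    - [0,0,0,-0.4,0.25,-0.5,0]
    - [0,0,0,-0.6,0.5,-0.5,0]
    - [0,0,0,-0.8,0.75,-0.5,0]
    - [0,0,0,-0.95,1,-0.5,0]

```text
t: 17.32
ee_pos: [486.2, -8.8, 120.9]
orientation: [3.141, 0.001, 0.002]
ft_force: [0.8, -0.7, 0.6]
width: 0.4
grasp_force: 0.0
```

Emit:
servo_tool:
  rows:
    - [0,0,0,-0.05,0.3,0,0]
    - [0,0,0,-0.075,0.6,0,0]
    - [0,0,0,-0.075,0.85,0,0]
    - [0,0,0,-0.075,0.95,0,0]
    - [0,0,0,-0.075,0.95,0,0]
    - [0,0,0,-0.075,0.95,0,0]

```text
t: 18.08
ee_pos: [472.4, -196.3, 120.5]
orientation: [-3.141, -0.001, 0.001]
ft_force: [0.2, 1.0, 0.3]
width: 0.6
grasp_force: 0.0
```

```bash
python3 -c "
from h import *
fitbowl(643,189,'b2done');fitbowl(620,-6)"
```

```text
bowl 319 [643.2 185.9]
18.125 [ 472.5 -196.1  120.5] [-0.1 -1.6  0.1]
bowl 317 [619.8  -6.1]
18.175 [ 472.6 -196.2  120.6] [-0.  -1.5  0. ]
```

View pics/b2done.png

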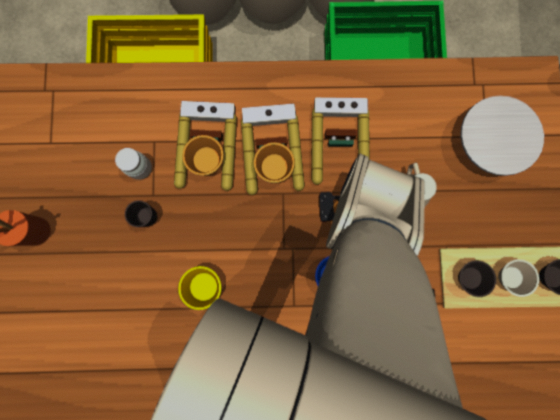

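Both bowls are home: bay 2 at (204,156), bay 1 at (274,162). Now bowl 3.

Emit:
servo_tool:
  rows:
    - [0,0,0,0,0.03,0.15,0]
    - [0,0,0,0,0.03,0.3,0]
    - [0,0,0,0,0.03,0.4,0]
    - [0,0,0,0,0.03,0.46,0]
    - [0,0,0,0,0.03,0.5,0]
    - [0,0,0,0,0.03,0.5,0]

```text
t: 18.92
ee_pos: [472.7, -203.4, 20.6]
orientation: [-3.141, -0.0, 0.001]
ft_force: [0.2, -0.4, 0.3]
width: 0.6
grasp_force: 0.0
```

Emit:
servo_tool:
  rows:
    - [0,0,0,0,-0.04,0,0]
    - [0,0,0,0,-0.08,0,0]
    - [0,0,0,0,-0.11,0,0]
    - [0,0,0,0,-0.14,0,0]
    - [0,0,0,0,-0.17,0,0]
    - [0,0,0,0,-0.19,0,0]
    - [0,0,0,0,-0.21,0,0]
    - [0,0,0,0,-0.21,0,0]

```text
t: 19.92
ee_pos: [472.7, -161.4, 20.7]
orientation: [-3.141, 0.0, -0.0]
ft_force: [-0.5, -0.5, 0.2]
width: 0.2
grasp_force: 0.2
```

```bash
python3 -c "
from h import *
sidebowl(469,-187);fitbowl(469,-187)"
```

```text
bowl side 128 [ 473.  -187.7]
19.975 [ 472.6 -161.5   20.6] [ 0.2  0.4 -0.4]
bowl 0 [ 469. -187.]
20.025 [ 472.6 -161.5   20.6] [ 0.2 -0.1 -0.5]
```

Emit:
servo_tool:
  rows:
    - [0,0,0,0,-0.01,0,0]
    - [0,0,0,0,-0.01,0,0]
    - [0,0,0,0,0.128,0,0]
    - [0,0,0,0.1,0.13,0,0]
    - [0,0,0,0.14,0.132,0,0]
    - [0,0,0,0.18,0.133,0,0]
    - [0,0,0,0.22,0.134,0,0]
    - [0,0,0,0.26,0.135,0,0]
    - [0,0,0,0.3,0.136,0,0]
    - [0,0,0,0.36,0.138,0,0]

```text
t: 21.28
ee_pos: [545.1, -189.2, 20.6]
orientation: [-3.141, 0.0, 0.001]
ft_force: [-1.6, -0.6, 0.4]
width: 0.6
grasp_force: 0.9
```

```bash
python3 -c "
from h import *
sidebowl(515,-189)"
```

```text
bowl side 223 [ 517.1 -184.3]
21.325 [ 547.5 -189.7   21. ] [ 0.5 -1.   0.2]
```

Emit:
servo_tool:
  rows:
    - [0,0,0,0.04,0.001,0,0]
    - [0,0,0,0.09,0.002,0,0]
    - [0,0,0,0.14,0.004,0,0]
    - [0,0,0,0.19,0.006,0,0]
    - [0,0,0,0.24,0.008,0,0]
    - [0,0,0,0.29,0.01,0,0]
    - [0,0,0,0.34,0.012,0,0]
    - [0,0,0,0.39,0.014,0,0]
    - [0,0,0,0.44,0.015,0,0]
    - [0,0,0,0.49,0.016,0,0]

```text
t: 22.58
ee_pos: [643.4, -192.6, 20.7]
orientation: [-3.142, 0.0, 0.0]
ft_force: [-4.3, -0.7, 3.8]
width: 0.6
grasp_force: 2.4
```

Emit:
servo_tool:
  rows:
    - [0,0,0,0.015,0.0005,0,0]
    - [0,0,0,0.03,0.001,0,0]
    - [0,0,0,0.045,0.0015,0,0]

```text
t: 22.95
ee_pos: [651.5, -192.8, 20.7]
orientation: [-3.141, 0.001, 0.001]
ft_force: [-4.2, 0.3, 3.7]
width: 0.1
grasp_force: 2.2
```

Emit:
servo_tool:
  rows:
    - [0,0,0,0.01,0.0005,0,0]
    - [0,0,0,0.02,0.001,0,0]

```text
t: 23.2
ee_pos: [655.7, -193.0, 20.7]
orientation: [-3.142, 0.0, 0.0]
ft_force: [-4.4, 0.4, 4.1]
width: 0.4
grasp_force: 2.1
```

Emit:
servo_tool:
  rows:
    - [0,0,0,0.01,0.0005,0,0]
    - [0,0,0,0.02,0.001,0,0]

```text
t: 23.45
ee_pos: [658.1, -193.1, 20.5]
orientation: [-3.141, 0.0, 0.006]
ft_force: [-10.0, -0.3, 7.9]
width: 0.7
grasp_force: 5.6
```

Contact at about 657; the stop is expected near 669.

Emit:
servo_tool:
  rows:
    - [0,0,0,0.01,0.0005,0,0]
    - [0,0,0,0.02,0.001,0,0]
    - [0,0,0,0.03,0.001,0,0]

```text
t: 23.82
ee_pos: [663.8, -193.2, 20.5]
orientation: [-3.141, 0.0, 0.006]
ft_force: [-9.3, 0.3, 9.2]
width: 0.4
grasp_force: 5.6
```

Emit:
servo_tool:
  rows:
    - [0,0,0,0.01,0.0005,0,0]
    - [0,0,0,0.015,0.0005,0,0]

```text
t: 24.08
ee_pos: [666.9, -193.3, 20.6]
orientation: [-3.141, 0.0, 0.006]
ft_force: [-10.0, 0.3, 8.5]
width: 0.6
grasp_force: 5.5
```

Emit:
servo_tool:
  rows:
    - [0,0,0,0.01,0.0005,0,0]
    - [0,0,0,0.01,0.0005,0,0]

```text
t: 24.32
ee_pos: [669.1, -193.4, 20.6]
orientation: [-3.141, 0.0, 0.005]
ft_force: [-9.1, 1.2, 7.7]
width: 0.6
grasp_force: 5.1
```

Emit:
servo_tool:
  rows:
    - [0,0,0,0.01,0.0005,0,0]
    - [0,0,0,0.01,0.0005,0,0]

```text
t: 24.58
ee_pos: [669.8, -193.4, 20.5]
orientation: [-3.14, 0.0, 0.01]
ft_force: [-12.6, 1.0, 11.3]
width: 0.7
grasp_force: 7.4
```

Emit:
servo_tool:
  rows:
    - [0,0,0,0.008,0.0005,0,0]
    - [0,0,0,0.008,0.0005,0,0]

```text
t: 24.82
ee_pos: [670.0, -193.4, 20.5]
orientation: [-3.14, 0.0, 0.014]
ft_force: [-18.2, 0.3, 15.0]
width: 0.6
grasp_force: 10.0
```

Emit:
servo_tool:
  rows:
    - [0,0,0,-0.05,-0.002,0,0]
    - [0,0,0,-0.12,-0.004,0,0]
    - [0,0,0,-0.165,-0.006,0,0]
    - [0,0,0,-0.165,-0.006,-0.15,0]
    - [0,0,0,-0.165,-0.006,-0.35,0]
    - [0,0,0,-0.165,-0.006,-0.55,0]
    - [0,0,0,-0.4,-0.006,-0.6,0]
    - [0,0,0,-0.65,-0.006,-0.6,0]
    - [0,0,0,-0.9,-0.006,-0.6,0]
    - [0,0,0,-0.9,-0.006,-0.6,0]

```text
t: 26.08
ee_pos: [490.7, -192.0, 140.5]
orientation: [-3.141, 0.002, 0.004]
ft_force: [-0.4, -0.2, 0.1]
width: 0.8
grasp_force: 0.0
```

Emit:
servo_tool:
  rows:
    - [0,0,0,-0.2,0,-0.2,0]
    - [0,0,0,-0.35,0,-0.2,0]
    - [0,0,0,-0.35,0,-0.2,0]
    - [0,0,0,-0.35,0,-0.2,0]
    - [0,0,0,-0.35,0,-0.2,0]

```text
t: 26.7
ee_pos: [425.6, -192.8, 180.5]
orientation: [3.141, 0.0, 0.001]
ft_force: [-0.2, 0.1, 0.3]
width: 0.3
grasp_force: 0.0
```

```bash
python3 -c "
from h import *
fitbowl(643,189,'fin');fitbowl(620,-6);fitbowl(641,-193)"
```

```text
bowl 323 [643.1 185.9]
26.75 [ 425.4 -192.7  180.5] [ 0.9 -0.8 -0.2]
bowl 324 [619.9  -6. ]
26.8 [ 425.1 -192.6  180.4] [-0.7  0.5  1.3]
bowl 333 [ 641.9 -192. ]
26.85 [ 424.9 -192.6  180.4] [-0.4  0.1  0.2]
```

View pics/fin.png

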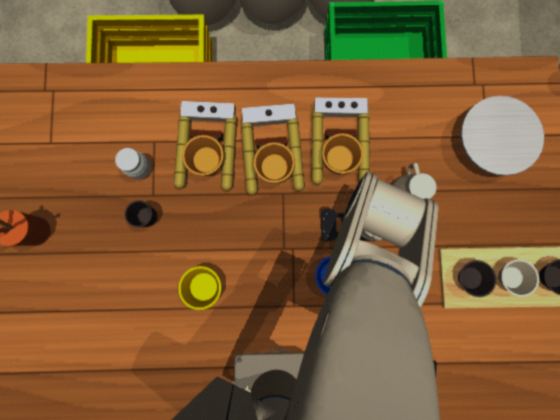

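All three bowls stand home at (204,156), (274,162) and (342,154). The jug, cup and jar have not moved, and the arm is clear.

```bash
python3 -c "
from workcell import ctrl
print(ctrl.close_job())"
```

```text
the job is handed in; nothing more can be done
None
```

I slid the three bowls home in order (bay 1, then 2, then 3), felt each buffer bottom at about 15–18 N of push, and handed the job in at about 27 s; no verdict was returned.

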